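# Push the fittings tray down the guide lane

## Task

Square up the grey parts tray in front of the guide lane and push it with the fingertips down the lane, between the two rails, until the whole tray stands on the blue bay at the far end; then leave it there and draw the fingers clear. Touch neither rail, with the tray or with the hand. Push gently and only slide the tray: do not grip, lift or fling it, and leave the tape roll and the two fittings beside the lane where they are.

Things in the scene. Friction and masses are not known exactly. Their poses are not given: they have to be found in the camera images.
- lane: Fixed aluminium plate on the worktop, 8 mm thick. Origin on the worktop; the tray is pushed along its -y; x crosses the lane, z up. Open apron: y +60 to +220 mm, 200 wide, no rails. Railed lane: y +60 to -230, plate 146 wide, 90 mm free between the rails, centred on x = 0, no end stop. Blue bay: flat patch in the lane floor, y -52 to -208 mm.
- mouth (a point): Middle of the lane's entrance, on the plate's upper face (8 mm above the worktop), level with the rails' entrance ends, at y = +60 mm of the lane. Same axes as the lane.
- bay (a point): Centre of the blue bay (90 mm across, rail to rail, by 156 mm along the lane), on the plate's upper face, at y = -130 mm of the lane. Same axes as the lane.
- rail_near: Grey painted guide rail on the robot's side of the lane, fixed to the plate: 12 mm wide, 280 mm long, 20 mm high, its top 28 mm above the worktop. Origin at the middle of its underside, at x = -51, y = -80 mm of the lane; same axes as the lane, long in y.
- rail_far: The same guide rail on the side away from the robot, origin at x = +51, y = -80 mm of the lane.
- tray_mid (a point): Centre of the underside of the loose grey divided parts tray (small fittings inside), about 0.25 kg, 65 mm wide (x), 120 long (y), 26 high, upright outer walls square to these axes, z up. Starts on the apron, y roughly along the lane's y, up to 30 mm off to a side and up to 0.2 rad askew. Centred and with the lane's yaw, 12 mm are free on either side.
- tray: The same tray as a  same origin as tray_mid, but its own axes are turned by +0.105 rad about z from the tray's walls. Use tray_mid for the walls' direction.
- red_tape: Bystander: roll of red tape lying flat on the worktop beside the near rail, 60 mm across, 18 mm high, loose. Origin at the centre of its underside.
- black_fitting: Bystander: black push-in fitting with a white top standing on the worktop behind the far rail (either fitting may be the one nearer the mouth), 19 mm across, 32 mm high, loose. Origin at the centre of its underside.
- blue_fitting: Bystander: black push-in fitting with a blue collar and white top, standing behind the far rail, 19 mm across, 32 mm high, loose. Origin at the centre of its underside.

How it is judged:
By the outcome, as a careful person would: the job done as asked, in the order asked, and still so for the second after the job is handed in, with the robot touching nothing.
It also fails if it takes over 64 s, if anything falls off the work surface, if the arm or the gripper's body presses on something with over 40 N, if the wrist force passes 120 N, or if a joint passes its speed limit or range.

## Robot

A 7-joint arm with a two-finger parallel gripper is mounted at the origin on a cart in front of the work surface, level with it; the furniture and walls round the work are solid. World frame = base frame: x ahead of the robot, y to its left, z up, the work surface at z = 0. Lengths are in m, angles in rad, forces in N, time in s.
With the tool pointing down it reaches from about 0.425 to 0.95 m from the base axis. Payload 4.7 kg.
Tool frame: the origin (TCP) lies on the centre line of the jaws, within the pads' length; the fingertips stand robot.nose_length ahead of it and the grasp point (between the pads) lies 8 mm behind it (robot.nose_length is the distance from the TCP to the fingertips, in m); z points along the fingers, x is the direction in which the jaws open and shut, and the axes are right-handed (so a half turn about z gives the same grasp; the last joint's range is limited). The gripper opens to 85 mm and grips with 20 to 120 N. Pads are 22 mm wide; open, the fingers measure 114 mm over their backs; the gripper's body (76 mm by 85 mm) begins 54 mm behind the grasp point. The pads swing forward as they close: fully open they stand 13 mm farther back than shut.
Start: joints at [-1.303, 0.469, -0.049, 1.532, 0.024, 1.141, -0.082], TCP at [0.197, 0.646, 0.242] pointing down, gripper open.
Joint ranges: [-2.59, 2.59], [-0.33, 1.99], [-1.39, 1.29], [0.1, 2.45], [-1.04, 4.18], [0.21, 1.99], [-2.66, 2.66]. Speed limits (rad/s): [2.57, 2.57, 3.14, 3.14, 3.14, 3.14, 3.14].

## Interface

Orientations are given as [roll, pitch, yaw] about the fixed x, y, z axes, in that order (R = Rz(yaw) Ry(pitch) Rx(roll)).
In Python, from plant import robot gives the robot as it stands. Calls block until the motion is done:
- robot.goto(position, orientation): joint-space move of the TCP to a pose.
- robot.move_straight(position, vel=0.15, attitude=None, contact_N=None): straight line of the TCP; attitude=None keeps the orientation; vel is the mean speed in m/s. With contact_N (N) it stops when the force on the tool has changed by that much, and returns True; else False.
- robot.move_joints(angles): joint-space move.
- robot.grip(opening, strength=None): opening from 0.0 (shut) to 1.0 (fully open); strength is the grip in N (None keeps the last); returns when the fingers have stopped.
- robot.sleep(seconds).
- robot.inverse_kinematics(position, orientation): joint angles nearest the present ones, or None.
- robot.sense(): the state.
- robot.grab_frame(name): name is "scene" or "side" or "wrist"; returns a dict with "image" (400x640x3 uint8, red, green, blue), "range_z" (400x640 float32, m along the optical axis (not along the pixel's ray), 0 where there is no reading), "fx", "fy", "cx", "cy" (pixels), "R" (3x3) and "t" (3): a world point X has camera coordinates R X + t. Camera axes: x right, y down, z forward; pixel columns grow to the right and rows downward; lengths in m; the calibration is good to about 2 mm. A picture is of the moment at which its call begins.
A pose or a line that the arm cannot do raises robot.IKError and nothing moves.
- robot.close_job(): hands the job in, once; it reports no verdict.
The state is a dict: "t": time; "joint_pos": joint angles; "joint_velocities": joint speeds; "effort": joint torques, N m; "tcp_pos": TCP position; "tcp_rot": TCP orientation; "wrist_force": force on the tool from outside, world axes, zero at the start; "torque": the same for the moment, N m; "opening": opening from 0.0 (shut) to 1.0 (fully open).
Only numpy, scipy, OpenCV 4.12 (cv2) and the standard library are available. Lean on these libraries where they do the work, as an engineer would, in place of code of your own. Each camera call takes 0.05 s, during which the arm holds its last target. There are 200 camera calls.

## Working session

There is one attempt and no reset: what is moved stays moved. The work goes in short steps, each a Python script; the robot and the scene stay as the last script left them, time stands still between calls to the robot, and variables do not carry over. Pictures are saved under pics/ and viewed, about 8 in all and at most 12, crops included, and the job is handed in when it is done.

```bash
mkdir -p pics; ls; python3 - <<'E'
from plant import robot
import cv2
print(robot.sense(), robot.nose_length)
for n in ["scene","side"]:
    f=robot.grab_frame(n)
    cv2.imwrite(f"pics/{n}0.png",f["image"][:,:,::-1]); print(n,f["fx"],f["cx"],f["cy"],f["R"],f["t"])
E
```

```text
pics
{'t': 0.0, 'joint_pos': array([-1.30288471,  0.46945428, -0.04858418,  1.53374035,  0.02410528,
        1.14099705, -0.0822956 ]), 'joint_velocities': array([-0.00011412, -0.00080688, -0.00023615,  0.00022652,  0.00011508,
       -0.00121089,  0.00187755]), 'effort': array([ 3.53829437e-04, -5.10308003e+01, -4.63826093e-02, -2.37717462e+01,
        1.07304993e-02,  7.26189188e-03, -7.07971239e-06]), 'tcp_pos': array([0.19724559, 0.64492562, 0.24123306]), 'tcp_rot': array([3.14150735e+00, 2.01136570e-03, 1.27401427e+00]), 'wrist_force': array([ 0.24298471, -0.57018564,  0.82755822]), 'torque': array([ 0.02417993, -0.03343201, -0.0022779 ]), 'opening': 0.9993371726924093} 0.011
scene 411.7807297700871 323.9941759424803 202.53744159997802 [[ 0.68373022  0.72964387  0.01152417]
 [ 0.52982987 -0.48550662 -0.6953874 ]
 [-0.50179009  0.48156323 -0.71854266]] [-0.28669221 -0.35107851  1.24034107]
side 481.3375013154787 315.21125314207706 200.8257627613276 [[-0.95507811 -0.29631705 -0.00469106]
 [-0.17535105  0.5778043  -0.79711617]
 [ 0.23890963 -0.76048563 -0.60380775]] [0.51545206 0.2269169  0.63144953]
```

View pics/scene0.png

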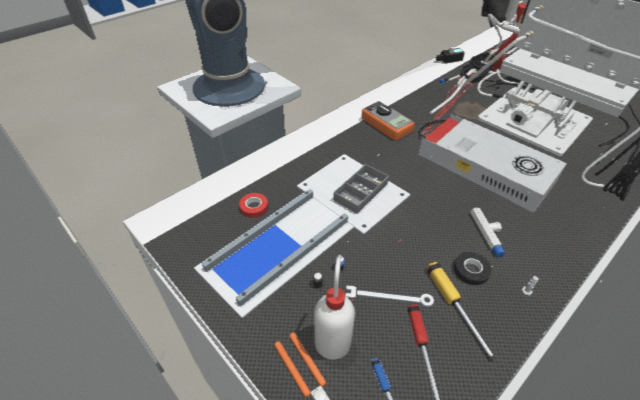

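View pics/side0.png

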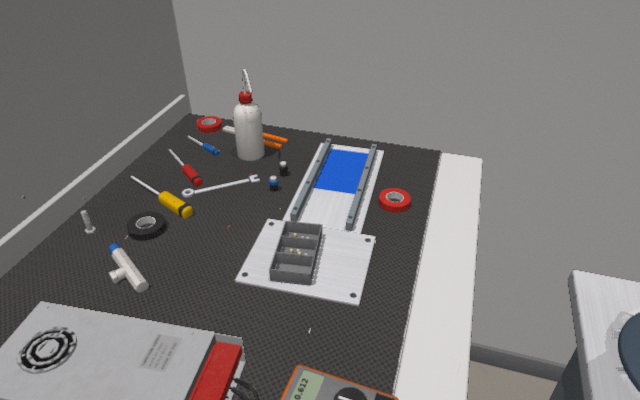

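The scene view shows the tray at about (362,187) on the apron and the lane running to (240,265). The side view shows the tray at (297,252) and the lane running up to (345,150). I'll enlarge both to read off the corners.

```bash
python3 - <<'E'
import cv2
a=cv2.imread("pics/scene0.png")[150:315,190:415]
b=cv2.imread("pics/side0.png")[130:305,230:420]
cv2.imwrite("pics/scene0c.png",cv2.resize(a,None,fx=3.5,fy=3.5,interpolation=cv2.INTER_CUBIC))
cv2.imwrite("pics/side0c.png",cv2.resize(b,None,fx=3.4,fy=3.4,interpolation=cv2.INTER_CUBIC))
E
```

```text
(no output)
```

View pics/scene0c.png

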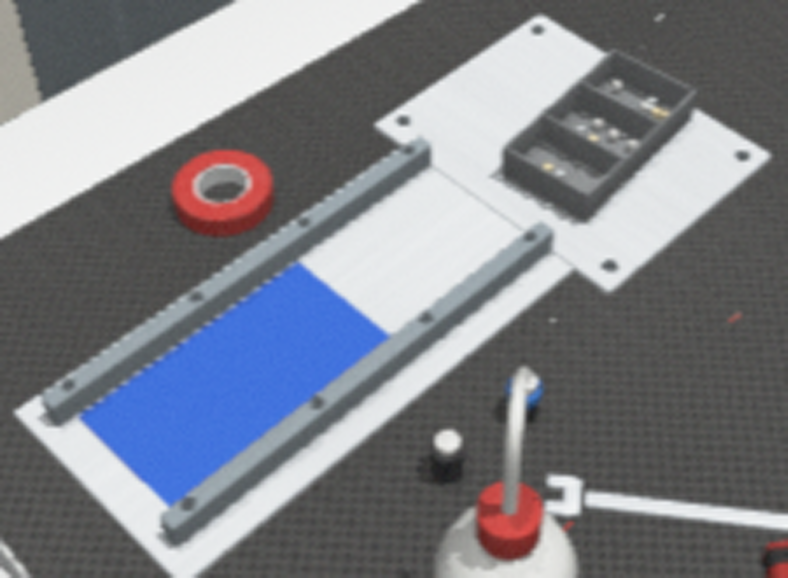

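View pics/side0c.png

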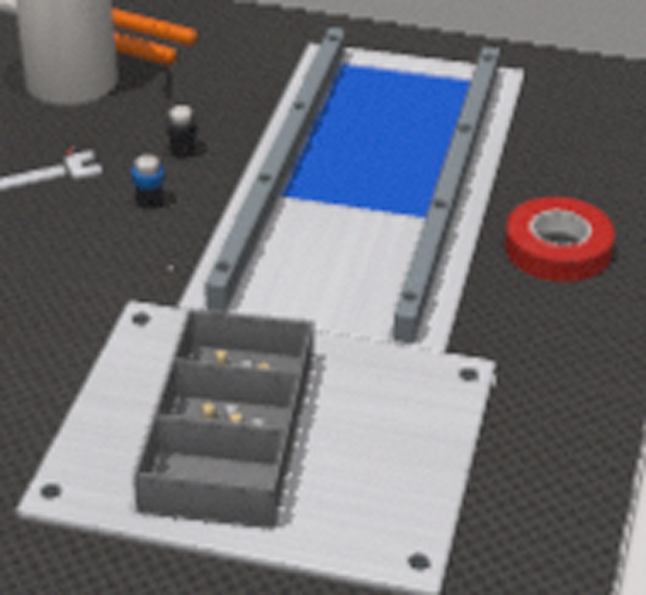

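In the scene crop, the apron corners are (540,15), (770,157), (610,290) and (377,125), and the tray rim corners are (618,52), (695,92), (585,192) and (505,152). The side crop shows the same corners, with the tray towards the far (+x) side. I'll fit both poses by least squares from the two views.

```bash
cat > h.py <<'E'
import numpy as np
from scipy.optimize import least_squares
def T2(p,L):
    c,s=np.cos(p[2]),np.sin(p[2]); L=np.asarray(L,float)
    return np.c_[p[0]+c*L[:,0]-s*L[:,1], p[1]+s*L[:,0]+c*L[:,1], L[:,2]]
def proj(f,X):
    Y=X@np.asarray(f["R"]).T+f["t"]
    return np.c_[f["fx"]*Y[:,0]/Y[:,2]+f["cx"], f["fy"]*Y[:,1]/Y[:,2]+f["cy"]]
def ray(f,uv,z):
    R=np.asarray(f["R"]);C=-R.T@f["t"];d=R.T@np.array([(uv[0]-f["cx"])/f["fx"],(uv[1]-f["cy"])/f["fy"],1.])
    return C+d*(z-C[2])/d[2]
def fit(obs,p0):  # obs: list of (frame, model pts Nx3, px Nx2)
    r=lambda p:np.concatenate([(proj(f,T2(p,L))-uv).ravel() for f,L,uv in obs])
    s=least_squares(r,p0,loss="soft_l1"); return s.x, r(s.x).reshape(-1,2)
TR=[[-.0325,.06,.034],[.0325,.06,.034],[.0325,-.06,.034],[-.0325,-.06,.034]] # near+y far+y far-y near-y
E
python3 - <<'E'
from plant import robot
from h import *
S,D=robot.grab_frame("scene"),robot.grab_frame("side")
s=lambda a:np.array(a)/3.5+[190,150]
d=lambda a:np.array(a)/3.4+[230,130]
z=.008
A=[[-.1,.22,z],[.1,.22,z],[.1,.06,z],[-.1,.06,z],[-.073,-.23,z],[.073,-.23,z]]
sp=s([(540,15),(770,157),(610,290),(377,125),(17,410),(182,578)])
dp=d([(440,592),(20,513),(130,303),(495,362),(523,70),(312,45)])
for f,q in ((S,sp),(D,dp)): print(np.round([ray(f,u,z) for u in q],4)[:,:2].tolist())
p0=[.55,.1,0]
for o in ([(S,A,sp)],[(D,A,dp)],[(S,A,sp),(D,A,dp)]):
    p,r=fit(o,p0); print("lane",p.round(4),r.round(1).tolist())
ts=s([(618,52),(695,92),(585,192),(505,152)]); td=d([(275,495),(139,479),(190,313),(313,323)])
for o in ([(S,TR,ts)],[(D,TR,td)],[(S,TR,ts),(D,TR,td)]):
    q,r=fit(o,p); print("tray",q.round(4),r.round(1).tolist())
c,sn=np.cos(p[2]),np.sin(p[2]);e=q[:2]-p[:2]
print("tray in lane",c*e[0]+sn*e[1],-sn*e[0]+c*e[1],q[2]-p[2])
E
```

```text
[[0.4693, 0.0212], [0.6674, 0.0289], [0.6736, -0.1263], [0.4771, -0.1356], [0.5152, -0.4221], [0.6567, -0.4151]]
[[0.4628, 0.0254], [0.659, 0.0361], [0.6671, -0.1215], [0.4703, -0.1315], [0.5105, -0.4196], [0.6515, -0.4106]]
lane [ 0.5767 -0.1905  0.0427] [[0.6, -1.1], [1.3, -1.1], [0.2, 0.1], [-0.5, -0.8], [-1.0, -0.1], [-0.1, 1.8]]
lane [ 0.5714 -0.1879  0.0461] [[0.6, 1.1], [-1.4, -0.1], [-0.4, -0.8], [1.0, -0.2], [0.7, -0.2], [-1.0, -1.0]]
lane [ 0.5732 -0.1887  0.0472] [[-0.4, -2.1], [0.3, -2.6], [-0.4, -1.5], [-1.2, -1.9], [-1.0, -1.4], [0.1, 0.1], [-0.2, 0.5], [-2.0, -0.6], [-1.1, -1.2], [0.1, -0.8], [-0.1, -0.6], [-1.8, -1.3]]
tray [ 0.5895 -0.0463  0.1284] [[-0.7, -0.6], [1.1, 0.3], [0.6, 1.6], [-1.1, -1.2]]
tray [ 0.5817 -0.0402  0.1497] [[0.8, -0.0], [-1.1, 0.2], [-0.5, -0.5], [0.6, 0.1]]
tray [ 0.5831 -0.0412  0.1425] [[-1.6, -3.0], [0.2, -2.5], [0.6, -1.2], [-1.2, -3.6], [-0.2, -0.6], [-1.9, -0.6], [-0.8, -1.0], [0.2, -0.3]]
tray in lane 0.016924795635255327 0.14685803708722528 0.0952847429309388
```

```bash
python3 - <<'E'
from plant import robot
from h import *
import cv2
for yaw in (1.616,-1.526,.045,-3.097):
    for P in ([.63,-.04,.03],[.57,.06,.03],[.572,-.27,.03],[.575,-.05,.30]): 
        q=robot.inverse_kinematics(P,[np.pi,0,yaw]); print(yaw,P,None if q is None else np.round(q,2))
robot.goto([.575,-.07,.30],[np.pi,0,1.616])
f=robot.grab_frame("wrist"); cv2.imwrite("pics/w1.png",f["image"][:,:,::-1])
print(robot.sense()["t"],robot.sense()["tcp_pos"],-f["R"].T@f["t"],f["R"])
robot.grip(.6); g=robot.grab_frame("wrist"); cv2.imwrite("pics/w2.png",g["image"][:,:,::-1])
s=robot.sense();print(robot.nose_length,s["opening"],s["t"])
E
```

```text
1.616 [0.63, -0.04, 0.03] [-0.16  0.65  0.22  1.82 -0.21  0.7   1.79]
1.616 [0.57, 0.06, 0.03] [-0.27  0.57  0.11  1.95 -0.11  0.62  1.53]
1.616 [0.572, -0.27, 0.03] [ 0.06  0.68  0.44  1.82 -0.42  0.73  2.35]
1.616 [0.575, -0.05, 0.3] [-0.46  0.29  0.6   1.73 -0.17  1.18  1.8 ]
-1.526 [0.63, -0.04, 0.03] [-0.45  0.73  0.65  1.83 -0.61  0.79 -1.  ]
-1.526 [0.57, 0.06, 0.03] [-0.57  0.63  0.53  1.97 -0.5   0.67 -1.25]
-1.526 [0.572, -0.27, 0.03] [-0.19  0.81  0.84  1.84 -0.79  0.86 -0.48]
-1.526 [0.575, -0.05, 0.3] [-0.68  0.35  0.91  1.74 -0.29  1.2  -1.21]
0.045 [0.63, -0.04, 0.03] [-0.32  0.68  0.45  1.83 -0.42  0.73  0.41]
0.045 [0.57, 0.06, 0.03] [-0.48  0.6   0.4   1.97 -0.37  0.65  0.21]
0.045 [0.572, -0.27, 0.03] [-0.23  0.85  0.92  1.84 -0.86  0.91  1.15]
0.045 [0.575, -0.05, 0.3] [-0.53  0.3   0.7   1.73 -0.21  1.19  0.27]
-3.097 [0.63, -0.04, 0.03] [-0.69  0.97  1.1   1.85 -1.02  1.03 -2.25]
-3.097 [0.57, 0.06, 0.03] [ 0.61  0.95 -1.19  1.9   1.03  1.07  2.16]
-3.097 [0.572, -0.27, 0.03] [-0.32  0.97  1.1   1.84 -1.02  1.03 -1.87]
-3.097 [0.575, -0.05, 0.3] [-0.87  0.5   1.27  1.74 -0.5   1.28 -2.57]
3.1 [ 0.57521256 -0.06900456  0.29983279] [ 0.51022312 -0.07127417  0.43119108] [[-4.66756066e-02  9.98909914e-01  6.09858145e-04]
 [ 9.64512389e-01  4.49094769e-02  2.60190295e-01]
 [ 2.59879276e-01  1.27327556e-02 -9.65557165e-01]]
0.011 0.5982611889496687 3.5833
```

View pics/w1.png

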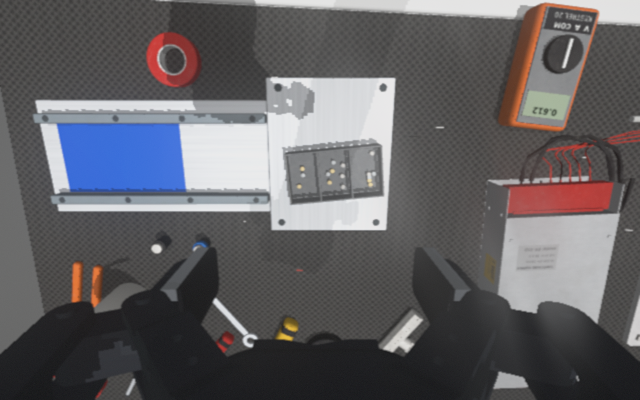

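The wrist view shows the whole lane (about x 36–270, y 100–212), the apron (266–394, 77–231) and the tray (285–384, 142–203). I'll enlarge it.

```bash
python3 - <<'E'
import cv2
a=cv2.imread("pics/w1.png")[70:240,255:405]
cv2.imwrite("pics/w1c.png",cv2.resize(a,None,fx=3.5,fy=3.5,interpolation=cv2.INTER_CUBIC))
E
```

```text
(no output)
```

View pics/w1c.png

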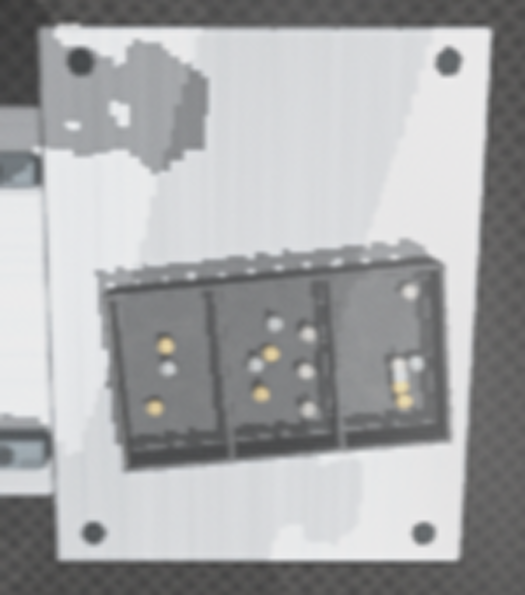

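```bash
python3 - <<'E'
from h import *
from plant import robot
f=robot.grab_frame("wrist")
k=lambda a:np.array(a)/3.5+[255,70]
z=.008
A=[[-.1,.06,z],[-.1,.22,z],[.1,.22,z],[.1,.06,z],[-.073,-.23,z],[.073,-.23,z]]
u=np.r_[k([(40,28),(492,28),(459,560),(58,560)]),[(36,101),(58,211)]]
p,r=fit([(f,A,u)],[.573,-.189,.046]);print("lane",p,r.round(1).tolist())
t=k([(443,264),(450,438),(127,468),(103,290)])
q,r=fit([(f,TR,t)],[.583,-.04,.14]);print("tray",q,r.round(1).tolist())
c,s=np.cos(p[2]),np.sin(p[2]);e=q[:2]-p[:2]
print("tray in lane",c*e[0]+s*e[1],-s*e[0]+c*e[1],q[2]-p[2])
for x in (-.057,-.045,.045,.057): print(x,proj(f,T2(p,[[x,.06,.028],[x,-.22,.028]])).round(0).tolist())
# depth of fingertips (grip .6): points in tool frame
Rt=np.array(f["R"]);C=-Rt.T@f["t"];Z=f["range_z"];v,uu=np.nonzero((Z>.03)&(Z<.25))
P=np.c_[(uu-f["cx"])/f["fx"],(v-f["cy"])/f["fy"],np.ones(len(v))]*Z[v,uu][:,None]
W=P@Rt+C; st=robot.sense(); w=W-st["tcp_pos"]; a=st["tcp_rot"][2]
tx=w[:,0]*np.cos(a)+w[:,1]*np.sin(a); ty=w[:,0]*np.sin(a)-w[:,1]*np.cos(a); tz=-w[:,2]
m=tz>-.06
for b in np.arange(-.06,.03,.005):
    i=(tz>b)&(tz<=b+.005)
    if i.sum()>5: print("tz%.3f n%d x %.3f..%.3f |x|min %.3f y %.3f..%.3f"%(b,i.sum(),tx[i].min(),tx[i].max(),abs(tx[i]).min(),ty[i].min(),ty[i].max()))
E
```

```text
lane [ 0.57566617 -0.18979044  0.04349636] [[-0.5, -0.4], [0.7, -0.2], [0.5, 0.8], [-0.1, 0.6], [-1.4, -0.8], [0.5, 0.8]]
tray [ 0.58546961 -0.04396971  0.13349595] [[0.8, -1.2], [0.6, 0.7], [-1.4, 0.2], [-0.3, 0.1]]
tray in lane 0.0161348292747378 0.14525653160541377 0.08999958687963773
-0.057 [[265.0, 114.0], [32.0, 114.0]]
-0.045 [[265.0, 124.0], [34.0, 124.0]]
0.045 [[268.0, 196.0], [50.0, 196.0]]
0.057 [[268.0, 205.0], [52.0, 205.0]]
tz-0.060 n3273 x -0.061..0.062 |x|min 0.018 y -0.017..0.013
tz-0.055 n2676 x -0.060..0.061 |x|min 0.020 y -0.016..0.014
tz-0.050 n6759 x -0.058..0.061 |x|min 0.023 y -0.014..0.014
tz-0.045 n2322 x -0.058..0.060 |x|min 0.023 y -0.014..0.013
tz-0.040 n1204 x -0.056..0.058 |x|min 0.026 y -0.014..-0.005
tz-0.035 n427 x -0.046..0.049 |x|min 0.025 y -0.013..0.005
tz-0.030 n921 x -0.031..0.033 |x|min 0.024 y -0.011..0.012
tz-0.025 n602 x -0.038..0.040 |x|min 0.024 y -0.011..0.012
tz-0.020 n610 x -0.038..0.040 |x|min 0.024 y -0.011..0.012
tz-0.015 n557 x -0.038..0.040 |x|min 0.024 y -0.011..0.012
tz-0.010 n509 x -0.039..0.040 |x|min 0.024 y -0.011..0.011
tz-0.005 n449 x -0.038..0.040 |x|min 0.024 y -0.011..0.012
tz-0.000 n315 x -0.036..0.038 |x|min 0.024 y -0.011..0.012
tz0.005 n95 x -0.031..0.027 |x|min 0.024 y -0.010..0.011
```

Wrist fit: lane (0.5757, −0.1898, yaw 0.0435); tray 16 mm to +x of the lane and +0.09 rad askew. This agrees with the scene camera to 1 mm; the side camera is about 4 mm off. Next I'll square the tray by pressing two spread fingertips on its far wall.

```bash
cat >> h.py <<'E'
LANE=np.array([.5757,-.1898,.0435])
def W(x,y,z): return T2(LANE,[[x,y,z]])[0]
E
python3 - <<'E'
from plant import robot
from h import *
import cv2
o=[np.pi,0,np.pi/2+LANE[2]]
robot.goto(W(.080,.145,.10),o)
print("down",robot.move_straight(W(.080,.145,.023),vel=.08,contact_N=6), robot.sense()["tcp_pos"])
robot.move_straight(W(.062,.145,.023),vel=.04)
robot.move_straight(W(.044,.145,.023),vel=.025)
s=robot.sense();print(s["tcp_pos"],W(.044,.145,.023),s["wrist_force"],s["t"])
robot.sleep(.2)
robot.move_straight(W(.065,.145,.023),vel=.06)
robot.move_straight(W(.065,.145,.10),vel=.15)
robot.goto([.575,-.07,.30],o)
f=robot.grab_frame("wrist");cv2.imwrite("pics/w3.png",f["image"][:,:,::-1])
np.savez("f3.npz",**{k:f[k] for k in f})
a=f["image"][70:240,255:405,::-1]
cv2.imwrite("pics/w3c.png",cv2.resize(a,None,fx=3.5,fy=3.5,interpolation=cv2.INTER_CUBIC));print(robot.sense()["t"])
E
```

```text
down False [ 0.64980835 -0.04158892  0.02353444]
[ 0.61299213 -0.04294566  0.02294214] [ 0.61335287 -0.04302377  0.023     ] [0.14917705 1.03805312 0.18685194] 7.0833
9.35
```

View pics/w3c.png

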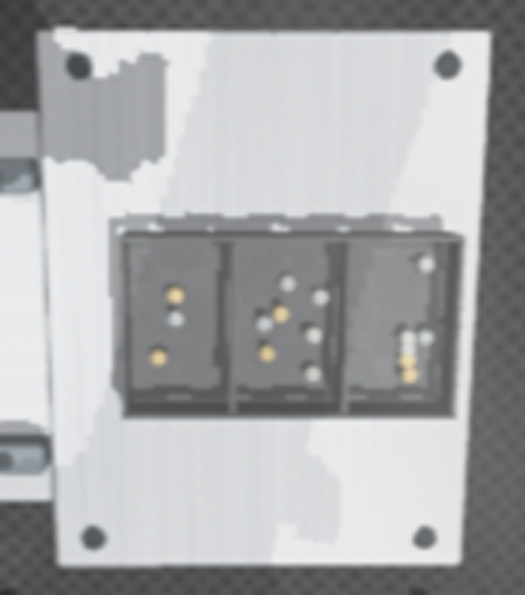

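The tray is now square and close to the lane's centre line (rim corners (462,235), (455,417), (124,417) and (120,237) in the crop). Next I'll fit it relative to the lane.

```bash
python3 - <<'E'
from h import *
f=dict(np.load("f3.npz"))
k=lambda a:np.array(a)/3.5+[255,70]
z=.008
A=[[-.1,.06,z],[-.1,.22,z],[.1,.22,z],[.1,.06,z]]
p,r=fit([(f,A,k([(38,31),(492,30),(461,565),(58,565)]))],LANE);print("lane",p,r.round(1).tolist())
q,r=fit([(f,TR,k([(462,235),(455,417),(124,417),(120,237)]))],[.58,-.04,.04]);print("tray",q,r.round(1).tolist())
for L in (p,LANE):
    c,s=np.cos(L[2]),np.sin(L[2]);e=q[:2]-L[:2]
    print("tray in lane",c*e[0]+s*e[1],-s*e[0]+c*e[1],q[2]-L[2])
E
```

```text
lane [ 0.57564288 -0.18875333  0.04583249] [[-0.5, -0.4], [0.5, -0.3], [0.3, 0.4], [-0.3, 0.6]]
tray [ 0.57014249 -0.04007646  0.04839915] [[1.3, -0.3], [0.5, 0.3], [-0.7, 0.7], [-0.9, -0.5]]
tray in lane 0.00131723612223935 0.14877274165572502 0.002566658769643744
tray in lane 0.0009586720965953852 0.14982357793972914 0.00489915125609082
```

```bash
python3 - <<'E'
from plant import robot
from h import *
import cv2
o=[np.pi,0,LANE[2]]
robot.goto(W(.001,.245,.10),o)
robot.grip(.3)
print("down",robot.move_straight(W(.001,.245,.024),vel=.08,contact_N=6), robot.sense()["tcp_pos"])
robot.move_straight(W(.001,.224,.024),vel=.04)
robot.move_straight(W(.0,.165,.024),vel=.03)
s=robot.sense();print(s["tcp_pos"],W(0,.165,.024),s["tcp_rot"],s["wrist_force"],s["opening"],s["t"])
f=robot.grab_frame("wrist");cv2.imwrite("pics/w4.png",f["image"][:,:,::-1]);np.savez("f4.npz",**f)
E
```

```text
down False [0.56647888 0.05493656 0.02443474]
[ 0.56846585 -0.02490436  0.02397887] [ 0.56852476 -0.02495609  0.024     ] [3.14153100e+00 8.35277404e-05 4.35687317e-02] [-0.83237981  0.66355984 -0.36338482] 0.3013306813898352 14.9
```

View pics/w4.png

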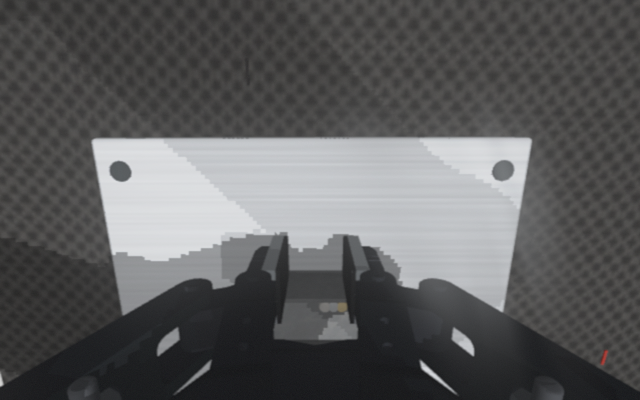

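This view looks back over the apron: the fingers (275–365) are centred on the plate and the tray wall lies flat between them, but the lane is hidden. I'll check the entry with the two fixed cameras, side by side.

```bash
python3 - <<'E'
from plant import robot
import cv2,numpy as np
a=robot.grab_frame("scene")["image"][150:315,190:415,::-1]
b=robot.grab_frame("side")["image"][130:305,230:420,::-1]
a=cv2.resize(a,(400,293),interpolation=cv2.INTER_CUBIC); b=cv2.resize(b,(400,368),interpolation=cv2.INTER_CUBIC)
c=np.zeros((368,800,3),np.uint8);c[:293,:400]=a;c[:,400:]=b;cv2.imwrite("pics/c5.png",c)
E
```

```text
(no output)
```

View pics/c5.png

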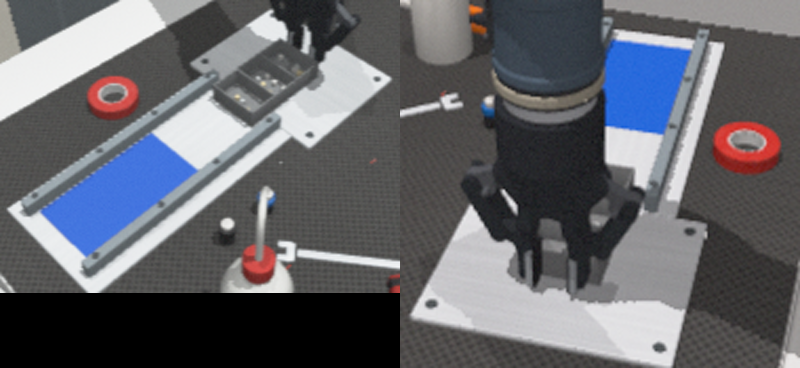

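The tray has entered the mouth square, with gaps on both sides (tray front at (217–250, 95–122), rail ends at (212,78) and (275,120)). I'll push on to the bay and then withdraw.

```bash
python3 - <<'E'
from plant import robot
from h import *
import cv2
robot.move_straight(W(0,.05,.024),vel=.04)
print(robot.sense()["wrist_force"])
robot.move_straight(W(0,-.0585,.024),vel=.035)
s=robot.sense();print(s["tcp_pos"],W(0,-.0585,.024),s["wrist_force"],s["t"])
robot.sleep(.2)
robot.move_straight(W(0,-.035,.024),vel=.05)
robot.move_straight(W(0,-.035,.15),vel=.12)
robot.goto([.575,-.10,.32],[np.pi,0,np.pi/2+LANE[2]])
robot.sleep(.3)
f=robot.grab_frame("wrist");cv2.imwrite("pics/w6.png",f["image"][:,:,::-1]);np.savez("f6.npz",**f)
cv2.imwrite("pics/w6c.png",cv2.resize(f["image"][80:240,20:340,::-1],None,fx=2.5,fy=2.5,interpolation=cv2.INTER_CUBIC));print(robot.sense()["t"])
E
```

```text
[ 0.32239222  1.16454785 -0.27723957]
[ 0.5782906  -0.2481027   0.02402737] [ 0.57824395 -0.24824466  0.024     ] [0.14698165 2.55376449 1.9253716 ] 21.325
24.675
```

View pics/w6c.png

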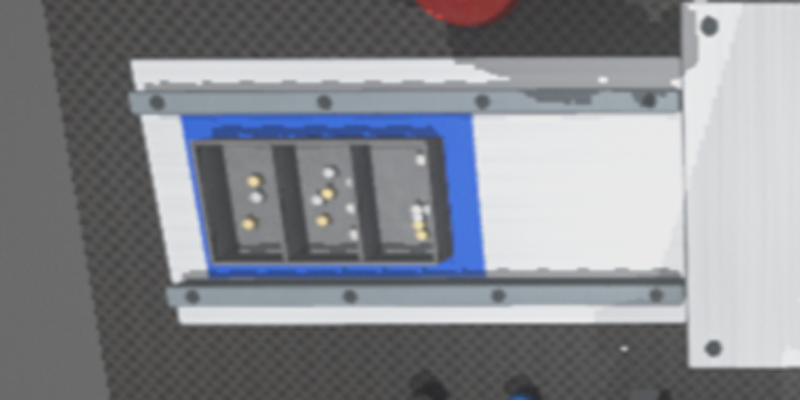

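```bash
python3 - <<'E'
from h import *
f=dict(np.load("f6.npz"))
k=lambda a:np.array(a)/2.5+[20,80]
z=.008
A=[[-.073,-.23,z],[.073,-.23,z],[.1,.06,z],[-.1,.06,z]]
p,r=fit([(f,A,k([(131,60),(180,323),(690,367),(682,3)]))],LANE);print("lane",p,r.round(1).tolist())
q,r=fit([(f,TR,k([(430,139),(437,262),(212,262),(190,142)]))],[.58,-.32,.04]);print("tray",q,r.round(1).tolist())
for L in (p,LANE):
    c,s=np.cos(L[2]),np.sin(L[2]);e=q[:2]-L[:2]
    print("tray in lane",c*e[0]+s*e[1],-s*e[0]+c*e[1],q[2]-L[2])
for u in ((181,115),(472,115)): 
    w=ray(f,k(u),z)-np.r_[p[:2],0]; print("blue edge",-np.sin(p[2])*w[0]+np.cos(p[2])*w[1])
E
```

```text
lane [ 0.57565241 -0.18781703  0.04514492] [[-0.4, -0.6], [0.2, 0.8], [-0.1, 0.5], [0.2, -0.4]]
tray [ 0.58058876 -0.31638313  0.04124296] [[-0.9, -0.3], [1.1, 0.8], [-0.1, 0.7], [0.1, -1.5]]
tray in lane -0.0008708201838117744 -0.12865788053448823 -0.00390195913813874
tray in lane -0.000620495394432736 -0.12667597892593213 -0.002257035728653878
blue edge -0.20855936409360404
blue edge -0.0534441424640427
```

```bash
python3 - <<'E'
from plant import robot
s=robot.sense();print(s["t"],s["tcp_pos"],s["wrist_force"],s["joint_velocities"].round(3)); robot.close_job()
E
```

```text
24.675 [ 0.57488757 -0.10030962  0.31934558] [ 0.26470116  0.08035623 -0.60268528] [-0.001 -0.007 -0.002 -0.003  0.001  0.001  0.001]
the job is handed in; nothing more can be done
```

The tray is standing wholly on the blue bay, and I handed the job in at about 24.7 s of the 64 s allowed. I squared it first by pressing two spread fingertips on its far wall. Then, with the fingers partly closed, I pushed it slowly by its rear wall down the lane and drew the fingers back and up.

**Tray position:** the last wrist-camera fit puts the tray's centre about 1 mm off the lane's centre line. It is at y ≈ −128 mm, where the bay's centre is −130 and about 18 mm is spare at each end. It is turned by less than 0.005 rad.

**Rails and force:** the tray had about 11–12 mm free on each side in the lane. The wrist force was at most about 3.2 N in the readings I took; I did not log it continuously during the push.

**Bystanders:** I sent no move near the tape roll or the fittings. They sat where they had been in the picture taken partway through the push. In the last crop they are only partly visible, so I did not measure them again.

**Disagreement:** the side camera placed the lane about 4–5 mm from where the scene and wrist cameras put it. Those two agreed to about 1 mm, so I worked from the wrist camera.

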